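# Clip the air regulator in its holder and set its knob to the index arrow

### The arm

A 6-joint arm with a two-finger parallel gripper is mounted at the origin on the work surface; the furniture and walls round the work are solid. World frame = base frame: x ahead of the robot, y to its left, z up, the work surface at z = 0. Lengths are in m, angles in rad, forces in N, time in s.
With the tool pointing down it reaches from about 0.3 to 0.775 m from the base axis. Payload 14.6 kg.
Tool frame: the origin (TCP) lies between the finger pads; the fingertips stand 19 mm ahead of it and the grasp point (between the pads) is the TCP (ctrl.finger_overhang is the distance from the TCP to the fingertips, in m); z points along the fingers, y is the direction in which the jaws open and shut (so a half turn about z gives the same grasp; the last joint's range is limited). The gripper opens to 94 mm and grips with 3 to 60 N. Pads are 16 mm wide; open, the fingers measure 119 mm over their backs; the gripper's body (75 mm by 177 mm) begins 78 mm behind the grasp point.
Start: joints at [1.13, 0.3, 1.521, -0, 1.321, -0.067], TCP at [0.201, 0.512, 0.19] pointing down, gripper open.
Joint ranges: [-3.03, 3.03], [-0.79, 2.21], [0.23, 2.52], [-1.04, 4.18], [0, 3.07], [-2.55, 2.55]. Speed limits (rad/s): [2.22, 2.22, 2.57, 3.14, 3.14, 3.14].

### API

Orientations are given as [roll, pitch, yaw] about the fixed x, y, z axes, in that order (R = Rz(yaw) Ry(pitch) Rx(roll)).
In Python, from station import ctrl gives the robot as it stands.
- The arm moves only by the tool send_rows, never from a script. Its argument "series" is a list of rows, each a list of 7 numbers: the turn, a rotation vector about the tool's x, y, z in degrees, then the shift along the tool's x, y, z in m, then the gripper's target within -1 to 1 (fully open at 1, half-way at 0, shut at -1). A call has 1 to 8 rows; each row is the pose to reach, as a shift and turn from the pose commanded when the call began, along the tool's axes at that moment; what a row does not reach only later rows make up. A row lasts 1/10 s, in which the tool goes at most 50 mm and 8.59 degrees, less where a joint would pass 70% of its speed; a pose out of reach is approached as far as the arm can. A call with a gripper value outside its range is refused whole. The fingers move at their own pace and stop on an object; "force" is the grip in N (left out, the last holds). Time passes only in rows, so rows that repeat a pose let the fingers close. It gives the time, the measured TCP pose, the force and the opening at its end, in the units of the state.
- ctrl.get_obs(): the state, without advancing time (a new reading comes with each control period).
- ctrl.camera(name): name is "scene" or "top" or "wrist"; returns a dict with "pixels" (384x512x3 uint8, red, green, blue), "z_map" (384x512 float32, m along the optical axis (not along the pixel's ray), 0 where there is no reading), "fov_y" (degrees; the focal length in pixels is half the picture's height over the tangent of half this angle, whatever the lens; pixels are square), "cx", "cy" (the principal point, pixels), "R" (3x3) and "t" (3): a world point X has camera coordinates R X + t. Camera axes: x right, y down, z forward; pixel columns grow to the right and rows downward; lengths in m; the calibration is good to about 2 mm. A picture is of the moment at which its call begins.
- ctrl.hand_in(): hands the job in, once; it reports no verdict.
The state is a dict: "time_s": time; "qpos": joint angles; "joint_vel": joint speeds; "tau": joint torques, N m; "ee_pos": TCP position; "eef_rot": TCP orientation; "force": force on the tool from outside, world axes, zero at the start; "moment": the same for the moment, N m; "grip_width": finger opening in m.
Only numpy, scipy, OpenCV 4.12 (cv2) and the standard library are available. Lean on these libraries where they do the work, as an engineer would, in place of code of your own. Each camera call takes 0.05 s, during which the arm holds its last target.

### The job

Lift the air sander's small regulator by its metal body (not by its knob) and put it down flat in the steel holder, with its tongue end towards the holder's clip. Press the clip's round button until it snaps down and stays down, then turn the knob on top of the regulator until its white pointer line points at the arrow on the dial, and let go. Leave the loose flat bar and the hex key where they lie.

Things in the scene. Friction and masses are not known exactly. Their poses are not given: they have to be found in the camera images.
- regulator: loose air regulator, 0.45 kg: aluminium block 80 x 56 x 40 mm (x, y, z), a tongue (28 mm wide, 8 high) sticking out 12 mm at the foot of its +x end, a brass hose stub (15 mm diameter, 14 long, 25 mm up) at its -x end. Origin: centre of the block's underside; z up. Grasp across the 56 mm sides. A dial (27 mm radius, top 42 mm up) and the knob stand on its top. Starts flat on the bench
- knob_bar: black bar grip of the knob, 34 x 14 mm (x, y), 18 mm high, centred on the knob's axis within 1 mm; origin at the foot of the bar, on the axis, 46 mm above the regulator's underside (so the bar's top is 64 mm above it). Its own +x end carries the white pointer line. Turn it by pinching across the 14 mm; about 0.04 N m turns it
- knob (a joint): angle of the knob on the regulator, rad, growing clockwise seen from above; 0 = pointer towards the regulator's +x (tongue) end; stops at -2 and 2; stays where it is left. The pointer is on the arrow when joint knob equals joint index. It starts 0.45 to 1.45 rad clockwise of the arrow
- index (a joint): angle of the dial with the dark arrow, same zero and sense as joint knob; differs from start to start, clamped, is not to be and cannot be turned
- knob_pointer (a point): point on the pointer's line, 25 mm from the knob's axis
- index_mark (a point): point on the dial's arrow, 25 mm from the knob's axis (the same point seen from above when the pointer is on the arrow)
- holder: fixed steel holder: base plate 162 x 92 mm, 8 mm thick; its top is the nest's floor. Origin: under the nest's middle, on the bench; z up; +x towards the clip. Lugs round the nest, 12 mm high, leave 2 mm beside the regulator and slope outwards above 6 mm; the long sides are open over 46 mm for the fingers; a 34 mm gap at +x takes the tongue. The seated regulator has the holder's x and y directions
- seat (a point): middle of the nest's floor, 8 mm above the bench: the regulator's origin belongs here
- clip_top (a point): middle of the top of the clip's black round button (26 mm diameter), 81 mm from the seat in the holder's +x direction, 45 mm above the bench when up; a grey housing 40 x 46 mm, 30 mm high, stands round it
- clip (a joint): travel of the clip's button, m: 0 = up (open), 0.009 = fully down; pressed straight down it resists with about 4 to 5 N at first, gives way and snaps through halfway (4.5 mm) and stays down by itself. It drives a small steel jaw over the regulator's tongue
- hex_key_2: loose hex key, 107 x 37 mm: leave alone
- flat_offcut: loose steel flat bar, 122 x 40 x 10 mm: leave alone
Mind the look-alikes: they are no part of the job. There is more than one size of the regulator; the job needs the smaller.

How it is judged:
By the outcome, as a careful person would: the job done as asked, in the order asked, and still so for the second after the job is handed in, with the robot touching nothing.
It also fails if it takes over 59 s, if anything falls off the work surface, if the arm or the gripper's body presses on something with over 40 N, if the wrist force passes 120 N, or if a joint passes its speed limit or range.

## Working session

There is one attempt and no reset: what is moved stays moved. The work goes in short steps, Python scripts to look and compute and a tool call to move; the robot and the scene stay as the last step left them, time stands still between calls to the robot, and variables do not carry over. Pictures are saved under pics/ and viewed, and the job is handed in when it is done.

Besides the shell and the picture viewer there is one more tool, called in YAML: its name, and indented under it one key for each argument. send_rows: Moves the arm, as the interface text tells. Its arguments: {"type":"object","properties":{"series":{"type":"array"},"force":{"type":"number"}},"required":["series"]}

```bash
ls; mkdir -p pics; cat > h.py <<'E'
import numpy as np, cv2
from station import ctrl
def cam(n):
    c=ctrl.camera(n); c['f']=c['pixels'].shape[0]/2/np.tan(np.radians(c['fov_y'])/2); return c
def save(c,name): cv2.imwrite('pics/'+name,cv2.cvtColor(c['pixels'],cv2.COLOR_RGB2BGR))
def ray(c,u,v,z):
    R=np.array(c['R']);t=np.array(c['t']);o=-R.T@t
    d=R.T@np.array([(u-c['cx'])/c['f'],(v-c['cy'])/c['f'],1]); return o+d*(z-o[2])/d[2]
def pts(c):
    R=np.array(c['R']);t=np.array(c['t']);Z=c['z_map'];h,w=Z.shape
    v,u=np.mgrid[:h,:w]; P=np.stack([(u-c['cx'])/c['f']*Z,(v-c['cy'])/c['f']*Z,Z],-1)
    return (P-t)@R
def proj(c,X):
    p=np.array(c['R'])@np.array(X)+np.array(c['t']); return p[0]/p[2]*c['f']+c['cx'],p[1]/p[2]*c['f']+c['cy']
E
python3 - <<'E'
from h import *
import pickle
for n in ['scene','top','wrist']:
    c=cam(n); save(c,n+'0.png'); pickle.dump(dict(c),open(n+'0.pkl','wb')); print(n,c['f'],c['cx'],c['cy'],-np.array(c['R']).T@c['t'],np.array(c['R']).round(2).tolist())
print(ctrl.get_obs())
E
```

```text
pics
scene 437.50523876083366 248.2749401332337 191.87397644746594 [-0.2407085  -1.18557524  0.62728726] [[0.9, -0.44, -0.0], [-0.17, -0.35, -0.92], [0.4, 0.83, -0.39]]
top 491.00149724048066 255.53420214097366 189.03183589516573 [ 1.97352931e-01 -2.12505285e-04  1.42669598e+00] [[-0.03, -1.0, 0.02], [-0.99, 0.03, -0.12], [0.12, -0.02, -0.99]]
wrist 334.57765369331446 252.62470088925835 194.1066899984387 [0.12415726 0.54263599 0.38346863] [[0.37, 0.93, -0.0], [0.89, -0.35, 0.28], [0.26, -0.1, -0.96]]
{'time_s': 0.15, 'qpos': array([ 1.13040729e+00,  3.00339706e-01,  1.52144296e+00, -1.09911054e-05,
        1.32070362e+00, -6.65959501e-02]), 'joint_vel': array([ 0.00079467, -0.00039145, -0.00168613, -0.00174284,  0.00301576,
        0.00031794]), 'tau': array([ 1.89404142e-03, -5.31966984e+01, -3.52813661e+01,  7.08559994e-02,
        2.36556778e-02, -7.44904878e-05]), 'ee_pos': array([0.20074263, 0.51182338, 0.19001684]), 'eef_rot': array([-3.14070030e+00, -4.88450330e-05,  2.76780227e+00]), 'force': array([0.37706492, 0.41409274, 0.78062377]), 'moment': array([-0.02046452,  0.04201698,  0.00112873]), 'grip_width': 0.09396612762064999}
```

View pics/top0.png

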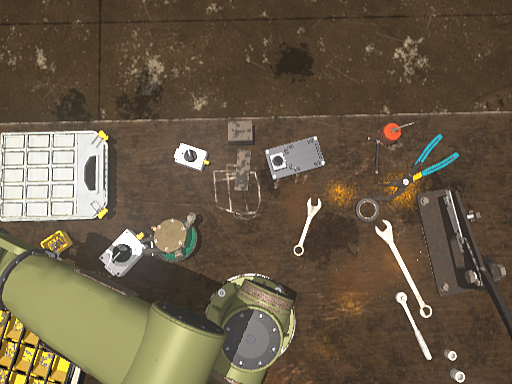

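View pics/scene0.png

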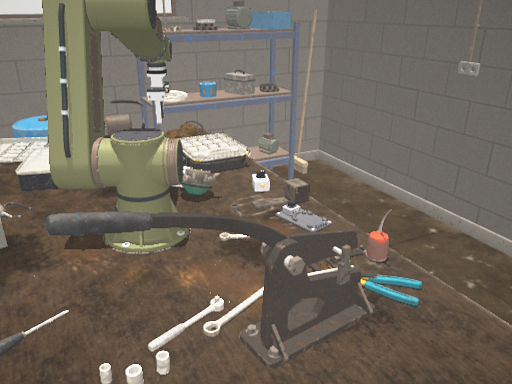

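View pics/wrist0.png

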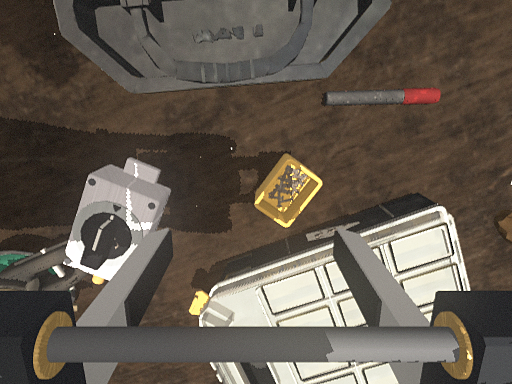

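The top view shows the small regulator at about (190,156), the larger look-alike at (123,252), and the holder at (295,158) with its black clip button at (278,160). I'll zoom in and measure.

```bash
python3 - <<'E'
from h import *
import pickle
c=pickle.load(open('top0.pkl','rb'))
im=cv2.cvtColor(c['pixels'],cv2.COLOR_RGB2BGR)
a=cv2.resize(im[110:210,160:340],None,fx=4.4,fy=4.4,interpolation=cv2.INTER_CUBIC); cv2.imwrite('pics/topz.png',a)
P=pts(c)
# sample
for u,v in [(190,156),(240,130),(242,165),(278,160),(295,158),(310,155),(200,165),(220,220)]: print(u,v,P[v,u].round(3))
hsv=cv2.cvtColor(im,cv2.COLOR_BGR2HSV)
# heights regulator
m=((P[...,2]>0.03)&(P[...,2]<0.055)); m[:, :165]=0; m[:,215:]=0; m[:140]=0;m[180:]=0
q=P[m][:,:2].astype(np.float32); r=cv2.minAreaRect(q); print('reg',len(q),r)
m=((P[...,2]>0.004)&(P[...,2]<0.025)); m[:, :258]=0; m[:,335:]=0; m[:128]=0;m[190:]=0
q=P[m][:,:2].astype(np.float32); print('holder',len(q),cv2.minAreaRect(q))
m=((P[...,2]>0.035)&(P[...,2]<0.06)); m[:, :258]=0; m[:,335:]=0; m[:128]=0;m[190:]=0
print('clip',m.sum(),P[m].mean(0))
E
```

```text
190 156 [0.463 0.156 0.061]
240 130 [0.535 0.013 0.062]
242 165 [0.443 0.01  0.008]
278 160 [ 0.449 -0.093  0.046]
295 158 [ 0.46  -0.146  0.008]
310 155 [ 0.468 -0.19   0.009]
200 165 [0.442 0.131 0.035]
220 220 [0.284 0.078 0.001]
reg 503 ((0.4642329216003418, 0.1518976390361786), (0.09308850765228271, 0.05619334056973457), 70.38060760498047)
holder 1701 ((0.4596056640148163, -0.14971506595611572), (0.22559472918510437, 0.18293152749538422), 88.40312194824219)
clip 73 [ 0.44654079 -0.09070293  0.04365955]
```

View pics/topz.png

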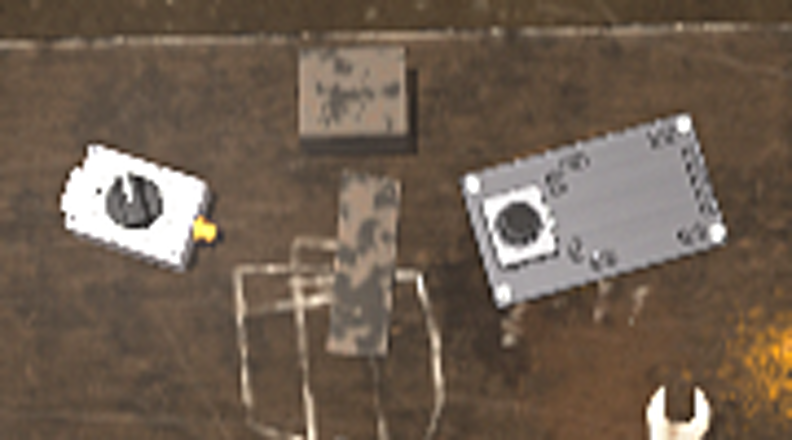

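send_rows:
  series:
    - [0,0,8,-0.02,-0.012,-0.01,1]
    - [0,0,16,-0.055,-0.035,-0.02,1]
    - [0,0,24,-0.095,-0.06,-0.03,1]
    - [0,0,32,-0.135,-0.085,-0.03,1]
    - [0,0,40,-0.175,-0.11,-0.03,1]
    - [0,0,48,-0.215,-0.135,-0.03,1]
    - [0,0,56,-0.255,-0.16,-0.03,1]
    - [0,0,64,-0.295,-0.185,-0.03,1]
  force: 25

```text
time_s: 0.95
ee_pos: [0.4086, 0.2303, 0.2205]
eef_rot: [3.142, -0.0, 1.645]
force: [-0.5, 0.5, -0.1]
grip_width: 0.094
```

```bash
cat >> h.py <<'E'
from scipy.spatial.transform import Rotation as Ro
def st():
    o=ctrl.get_obs(); R=Ro.from_euler('xyz',o['eef_rot']).as_matrix(); return o,R
def rep(target=None,yaw=None):
    o,R=st(); y=np.degrees(np.arctan2(R[1,0],R[0,0]))
    print('t',round(o['time_s'],2),'tcp',o['ee_pos'].round(4),'yaw',round(y,2),'grip',round(o['grip_width'],4),'F',o['force'].round(1),'q',o['qpos'].round(2), 'tilt',R[:,2].round(4))
    if target is not None: print('tool shift',(R.T@(np.array(target)-o['ee_pos'])).round(4))
    if yaw is not None: print('turn z', round(-((yaw-y+180)%360-180),2))
E
python3 -c "
from h import *
rep([.464,.152,.22],70.4)"
```

```text
t 0.95 tcp [0.4086 0.2303 0.2205] yaw 94.26 grip 0.094 F [-0.5  0.5 -0.1] q [ 0.44  0.09  1.7  -0.    1.35  0.36] tilt [ 1.e-04  0.e+00 -1.e+00]
tool shift [-0.0822  0.0494  0.0005]
turn z 23.86
```

send_rows:
  series:
    - [0,0,8,-0.03,0.018,0,1]
    - [0,0,16,-0.06,0.036,0,1]
    - [0,0,23.9,-0.082,0.0494,0,1]
    - [0,0,23.9,-0.082,0.0494,0,1]

```text
time_s: 1.35
ee_pos: [0.4648, 0.1522, 0.2201]
eef_rot: [-3.141, 0.001, 1.227]
force: [-0.3, 0.6, -1.0]
grip_width: 0.0941
```

```bash
python3 - <<'E'
from h import *
import pickle
rep([.464,.152,.22],70.4)
c=cam('wrist'); save(c,'w1.png'); pickle.dump(dict(c),open('w1.pkl','wb'))
E
```

```text
t 1.35 tcp [0.4648 0.1522 0.2201] yaw 70.29 grip 0.0941 F [-0.3  0.6 -1. ] q [ 0.24  0.14  1.65 -0.    1.36  0.59] tilt [-5.e-04 -4.e-04 -1.e+00]
tool shift [-0.0005 -0.0007  0.0001]
turn z -0.11
```

View pics/w1.png

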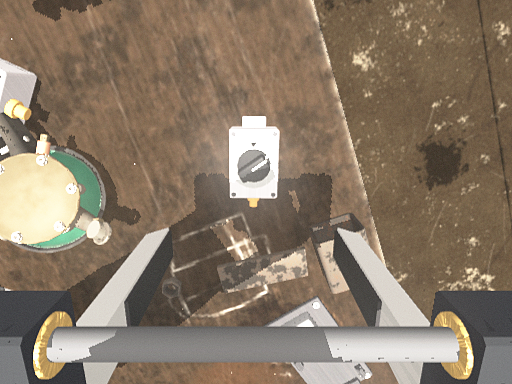

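The regulator sits at about (254,162), tongue up, already aligned with the tool. The arrow is near (254,144) and the pointer line near (265,152). Next I'll measure the block top and the knob.

```bash
python3 - <<'E'
from h import *
import pickle
c=pickle.load(open('w1.pkl','rb'))
im=cv2.cvtColor(c['pixels'],cv2.COLOR_RGB2BGR)
cv2.imwrite('pics/w1z.png',cv2.resize(im[105:215,215:295],None,fx=5,fy=5,interpolation=cv2.INTER_CUBIC))
P=pts(c); w=np.zeros(P.shape[:2],bool); w[105:215,215:295]=1
m=w&(P[...,2]>0.033)&(P[...,2]<0.050)
k,lab,s,_=cv2.connectedComponentsWithStats(m.astype(np.uint8)); i=1+np.argmax(s[1:,4]); m=lab==i
q=P[m]; print(len(q),np.median(q[:,2])); print('reg',cv2.minAreaRect(q[:,:2].astype(np.float32)))
# top face by colour: ray to z=.04
vv,uu=np.nonzero(m); Q=np.array([ray(c,u,v,.04)[:2] for u,v in zip(uu,vv)],np.float32); print('ray',cv2.minAreaRect(Q))
b=w&(P[...,2]>0.055)&(P[...,2]<.08); q=P[b]; print('bar',len(q),q.mean(0),cv2.minAreaRect(q[:,:2].astype(np.float32)))
t=w&(P[...,2]>0.005)&(P[...,2]<.012);vv,uu=np.nonzero(t); t[128:]=0; print('tongue',P[t].mean(0))
E
```

```text
2942 0.04010967813921375
reg ((0.46684134006500244, 0.15965884923934937), (0.08020135760307312, 0.05596708506345749), 69.65072631835938)
ray ((0.4670550525188446, 0.16032682359218597), (0.0796908587217331, 0.05549943074584007), 69.769287109375)
bar 437 [0.46628175 0.16023698 0.06294352] ((0.46607109904289246, 0.1596214324235916), (0.03431064262986183, 0.014396648854017258), 16.382299423217773)
tongue [0.48268162 0.20200617 0.00764394]
```

View pics/w1z.png

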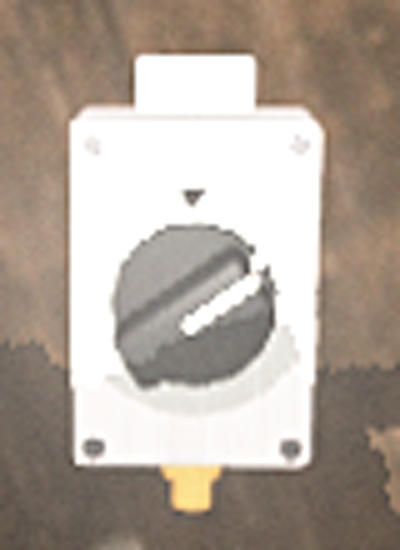

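```bash
python3 -c "
from h import *
rep([.4668,.1597,.027],69.7)
import pickle
c=pickle.load(open('w1.pkl','rb'));a=ray(c,253.6,144.6,.042);d=a[:2]-[.4668,.1597];print(a,np.linalg.norm(d),np.degrees(np.arctan2(d[1],d[0])))"
```

```text
t 1.4 tcp [0.464  0.1534 0.2201] yaw 70.61 grip 0.0936 F [-0.7  0.3  0.1] q [0.24 0.14 1.65 0.   1.36 0.58] tilt [-7.e-04 -1.e-04 -1.e+00]
tool shift [0.0069 0.0007 0.1931]
turn z 0.91
[0.47520415 0.18158467 0.042     ] 0.02344287730365618 68.99221035164851
```

send_rows:
  series:
    - [0,0,0.8,0.007,0.0005,0.04,1]
    - [0,0,0.8,0.007,0.0005,0.085,1]
    - [0,0,0.8,0.007,0.0005,0.13,1]
    - [0,0,0.8,0.007,0.0005,0.165,1]
    - [0,0,0.8,0.007,0.0005,0.185,1]
    - [0,0,0.8,0.007,0.0005,0.193,1]
    - [0,0,0.8,0.007,0.0005,0.193,1]
  force: 30

```text
time_s: 2.1
ee_pos: [0.4659, 0.1613, 0.0271]
eef_rot: [-3.14, 0.001, 1.222]
force: [0.7, 0.6, 0.6]
grip_width: 0.0942
```

send_rows:
  series:
    - [0,0,0,0,0,0,0]
    - [0,0,0,0,0,0,-0.2]
    - [0,0,0,0,0,0,-0.5]
    - [0,0,0,0,0,0,-1]
    - [0,0,0,0,0,0,-1]
    - [0,0,0,0,0,0,-1]
    - [0,0,0,0,0,0,-1]

```text
time_s: 2.8
ee_pos: [0.4665, 0.1607, 0.0275]
eef_rot: [3.142, -0.0, 1.22]
force: [1.6, -1.2, 0.5]
grip_width: 0.0413
```

```bash
python3 -c "
from h import *
rep([.4668,.1597,.15],69.7)"
```

```text
t 2.8 tcp [0.4665 0.1607 0.0275] yaw 69.88 grip 0.0413 F [ 1.6 -1.2  0.5] q [ 0.26  0.38  1.83 -0.    0.93  0.61] tilt [ 0. -0. -1.]
tool shift [-0.0008  0.0006 -0.1225]
turn z 0.18
```

The opening reads 41 mm on a 56 mm block, which doesn't fit, so I'll look before moving.

```bash
python3 - <<'E'
from h import *
import pickle
for n in ['wrist','scene']:
    c=cam(n); save(c,n+'2.png'); pickle.dump(dict(c),open(n+'2.pkl','wb'))
rep()
im=cv2.imread('pics/scene2.png'); cv2.imwrite('pics/scene2z.png',cv2.resize(im[130:260,180:340],None,fx=4.5,fy=4.5,interpolation=cv2.INTER_CUBIC))
E
```

```text
t 2.9 tcp [0.4671 0.1607 0.0277] yaw 69.88 grip 0.0369 F [ 4.1 -0.1  0.3] q [ 0.26  0.38  1.83 -0.    0.93  0.61] tilt [ 1.5e-03  1.0e-04 -1.0e+00]
```

View pics/wrist2.png

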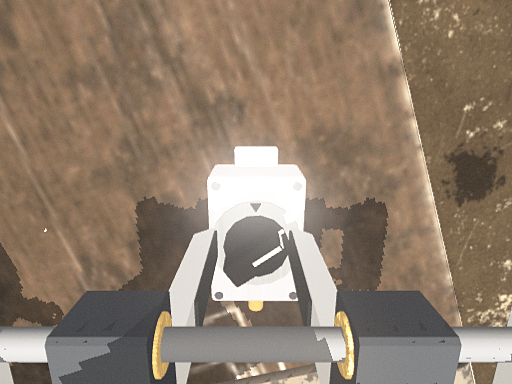

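View pics/scene2z.png

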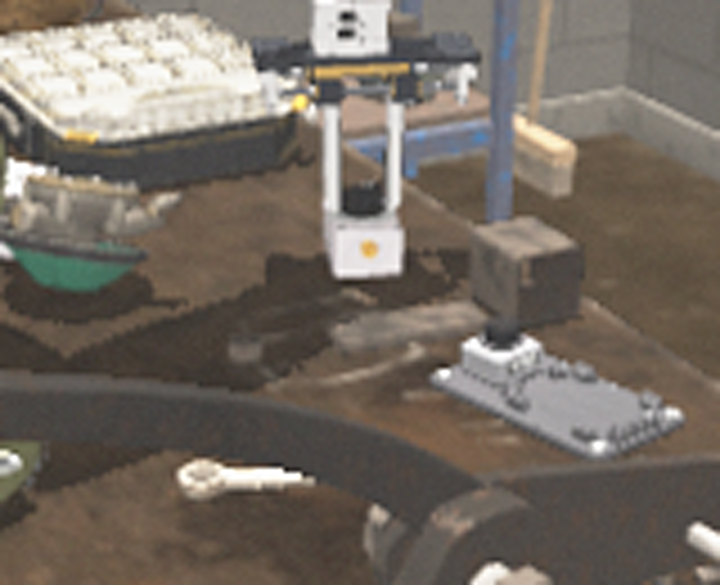

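```bash
python3 - <<'E'
from h import *
import pickle
rep()
w=pickle.load(open('wrist2.pkl','rb')); P=pts(w)
print('cam',-np.array(w['R']).T@w['t'])
for u,v in [(255,180),(215,190),(295,190),(256,155),(255,240),(230,280),(205,245),(310,245),(208,280),(305,280),(185,290),(320,290)]: print(u,v,P[v,u].round(4))
s=pickle.load(open('scene2.pkl','rb')); P=pts(s)
for zu,zv in [(331,130),(331,180),(331,205),(395,130),(395,180),(395,205),(365,225),(340,265),(395,265),(340,45)]:
    u=180+zu/4.5; v=130+zv/4.5; print(zu,zv,P[int(v),int(u)].round(4))
E
```

```text
t 2.9 tcp [0.4671 0.1607 0.0277] yaw 69.88 grip 0.0369 F [ 4.1 -0.1  0.3] q [ 0.26  0.38  1.83 -0.    0.93  0.61] tilt [ 1.5e-03  1.0e-04 -1.0e+00]
cam [0.49447823 0.23845061 0.22098704]
255 180 [0.48   0.1958 0.0387]
215 190 [0.4571 0.1985 0.0404]
295 190 [0.4992 0.1832 0.0406]
256 155 [0.4837 0.2038 0.0069]
255 240 [0.4695 0.1673 0.0524]
230 280 [0.4506 0.1546 0.0629]
205 245 [0.4464 0.1785 0.0644]
310 245 [0.4967 0.1596 0.0634]
208 280 [0.4466 0.1687 0.0829]
305 280 [0.4895 0.1614 0.0961]
185 290 [0.4448 0.1798 0.1068]
320 290 [0.494  0.1607 0.1052]
331 130 [0.4364 0.161  0.1187]
331 180 [0.4366 0.1611 0.0723]
331 205 [0.4355 0.1587 0.0537]
395 130 [0.4827 0.1401 0.1181]
395 180 [0.4828 0.1386 0.0722]
395 205 [0.4879 0.1472 0.0489]
365 225 [0.4514 0.1253 0.043 ]
340 265 [0.4307 0.1324 0.0126]
395 265 [0.4715 0.1155 0.0115]
340 45 [0.4401 0.1531 0.1878]
```

```bash
python3 - <<'E'
from h import *
import pickle
print([a for a in dir(ctrl) if a[0]!='_'],ctrl.finger_overhang)
w=pickle.load(open('wrist2.pkl','rb')); P=pts(w)
o,R=st()
for v in [228,232,236,245,260]:
    for u in list(range(190,222,4))+list(range(286,316,4)): print(v,u,(R.T@(P[v,u]-o['ee_pos'])).round(3).tolist())
im=cv2.imread('pics/wrist2.png'); cv2.imwrite('pics/wrist2z.png',cv2.resize(im[140:320,160:350],None,fx=3.3,fy=3.3,interpolation=cv2.INTER_CUBIC))
E
```

```text
['MotionError', 'camera', 'finger_overhang', 'get_obs', 'hand_in'] 0.019
228 190 [-0.008, -0.046, 0.029]
228 194 [-0.007, -0.043, 0.028]
228 198 [-0.007, -0.04, 0.028]
228 202 [-0.008, -0.038, 0.029]
228 206 [-0.007, -0.035, 0.028]
228 210 [0.009, -0.026, -0.012]
228 214 [0.083, -0.001, -0.193]
228 218 [0.01, -0.021, -0.015]
228 286 [0.01, 0.018, -0.014]
228 290 [0.009, 0.02, -0.013]
228 294 [0.01, 0.022, -0.014]
228 298 [0.01, 0.025, -0.014]
228 302 [0.009, 0.027, -0.011]
228 306 [-0.008, 0.037, 0.03]
228 310 [-0.008, 0.039, 0.029]
228 314 [-0.007, 0.042, 0.028]
232 190 [-0.01, -0.046, 0.028]
232 194 [-0.01, -0.043, 0.028]
232 198 [-0.011, -0.041, 0.029]
232 202 [0.01, -0.03, -0.02]
232 206 [0.01, -0.027, -0.02]
232 210 [0.01, -0.025, -0.019]
232 214 [0.008, -0.023, -0.016]
232 218 [0.007, -0.021, -0.014]
232 286 [0.007, 0.018, -0.013]
232 290 [0.008, 0.02, -0.016]
232 294 [0.009, 0.022, -0.019]
232 298 [0.01, 0.024, -0.02]
232 302 [0.01, 0.026, -0.02]
232 306 [-0.011, 0.037, 0.029]
232 310 [-0.011, 0.039, 0.029]
232 314 [-0.011, 0.042, 0.029]
236 190 [-0.014, -0.046, 0.028]
236 194
[... 744 characters left out ...]
 [0.004, 0.019, -0.025]
245 294 [0.008, 0.02, -0.034]
245 298 [0.01, 0.022, -0.037]
245 302 [0.01, 0.024, -0.037]
245 306 [0.01, 0.026, -0.037]
245 310 [0.009, 0.028, -0.036]
245 314 [0.01, 0.03, -0.037]
260 190 [0.009, -0.031, -0.052]
260 194 [0.01, -0.028, -0.053]
260 198 [0.01, -0.026, -0.054]
260 202 [0.01, -0.025, -0.054]
260 206 [0.009, -0.023, -0.051]
260 210 [0.006, -0.022, -0.046]
260 214 [-0.002, -0.022, -0.03]
260 218 [-0.01, -0.022, -0.015]
260 286 [-0.01, 0.018, -0.015]
260 290 [-0.004, 0.019, -0.026]
260 294 [0.004, 0.019, -0.042]
260 298 [0.008, 0.02, -0.05]
260 302 [0.009, 0.022, -0.052]
260 306 [0.01, 0.023, -0.053]
260 310 [0.01, 0.025, -0.053]
260 314 [0.01, 0.027, -0.053]
```

View pics/wrist2z.png

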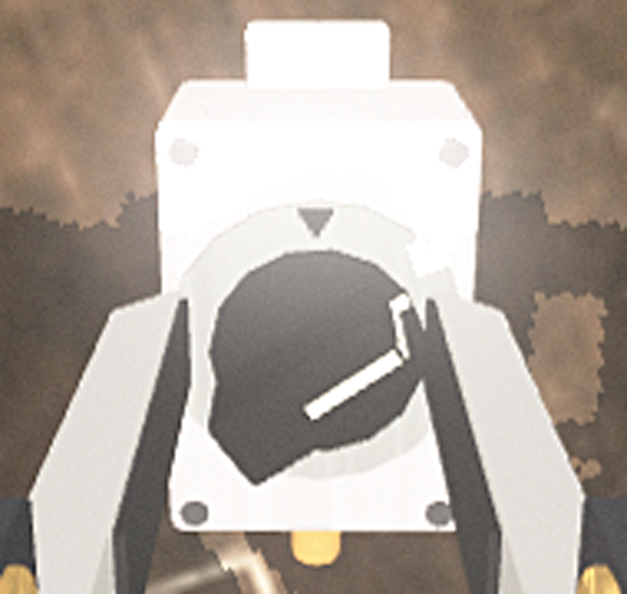

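The depth shows the finger faces at ±20 mm beside the knob, inside the block's ±28 mm outline, and still closing. That is not a sound grip, so I'll open again and re-check where the block is.

send_rows:
  series:
    - [0,0,0,0,0,0,0.6]
    - [0,0,0,0,0,0,0.6]
    - [0,0,0,0,0,0,0.6]
    - [0,0,0,0,0,0,0.6]
    - [0,0,0,0,0,0,0.6]
  force: 15

```text
time_s: 3.4
ee_pos: [0.4664, 0.1607, 0.0274]
eef_rot: [-3.141, 0.0, 1.22]
force: [0.4, -0.3, -0.6]
grip_width: 0.0724
```

```bash
python3 - <<'E'
from h import *
import pickle
c=cam('wrist'); save(c,'w3.png'); pickle.dump(dict(c),open('w3.pkl','wb'))
s=cam('scene'); save(s,'s3.png')
rep()
im=cv2.imread('pics/w3.png'); cv2.imwrite('pics/w3z.png',cv2.resize(im[140:320,160:350],None,fx=3.3,fy=3.3,interpolation=cv2.INTER_CUBIC))
P=pts(c); m=np.zeros(P.shape[:2],bool); m[150:310,190:320]=1; m&=(P[...,2]>.036)&(P[...,2]<.046)
k,lab,q,_=cv2.connectedComponentsWithStats(m.astype(np.uint8)); m=lab==1+np.argmax(q[1:,4]); print(cv2.minAreaRect(P[m][:,:2].astype(np.float32)))
E
```

```text
t 3.5 tcp [0.4664 0.1607 0.0274] yaw 69.88 grip 0.075 F [-0.2  0.7 -0.1] q [0.26 0.38 1.83 0.   0.93 0.61] tilt [-2.e-04 -0.e+00 -1.e+00]
((0.46638473868370056, 0.16045327484607697), (0.07992079108953476, 0.056051842868328094), 70.0223388671875)
```

View pics/w3z.png

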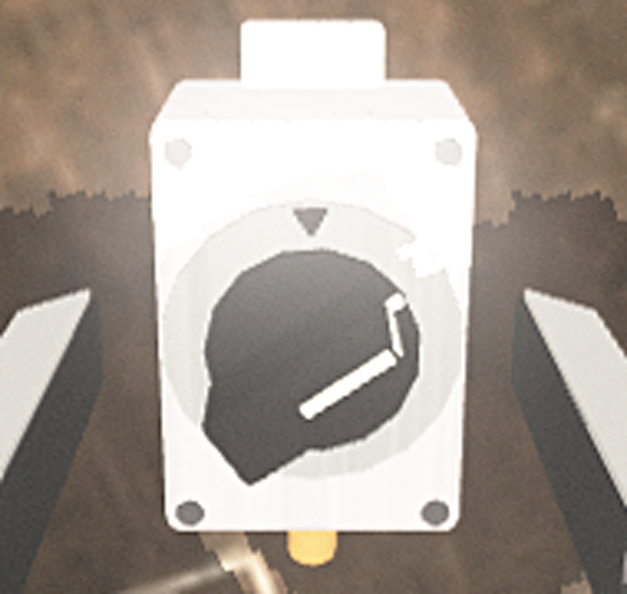

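```bash
python3 - <<'E'
from h import *
import pickle
c=pickle.load(open('w3.pkl','rb')); P=pts(c); o,R=st(); T=(P-o['ee_pos'])@R
for side in (-1,1):
    m=(abs(T[...,0])<.02)&(T[...,1]*side>.033)&(T[...,1]*side<.056)&(T[...,2]<.024)&(c['z_map']>0)
    m[:215]=0
    q=T[m]; print(side,len(q),'zmax',q[:,2].max())
    for lo in np.arange(-.03,.024,.006):
        s=q[(q[:,2]>=lo)&(q[:,2]<lo+.006)]
        if len(s): print(round(lo,3),len(s),'inner',np.sort(abs(s[:,1]))[:2].round(4),'outer',abs(s[:,1]).max().round(4),'x',s[:,0].min().round(3),s[:,0].max().round(3))
E
```

```text
-1 5198 zmax -0.013854758338118616
-0.03 172 inner [0.037  0.0371] outer 0.0493 x -0.008 0.011
-0.024 129 inner [0.037  0.0371] outer 0.0485 x -0.007 0.01
-0.018 54 inner [0.0371 0.0371] outer 0.0447 x -0.007 0.01
1 5219 zmax -0.013841361729192111
-0.03 171 inner [0.0352 0.0353] outer 0.0473 x -0.008 0.011
-0.024 137 inner [0.0352 0.0352] outer 0.0468 x -0.007 0.011
-0.018 58 inner [0.0352 0.0353] outer 0.0417 x -0.007 0.01
```

Fingertips appear 14 mm behind the reported TCP, where the description puts them 19 mm ahead. I'll check this against the scene camera.

```bash
python3 - <<'E'
from h import *
import pickle
c=pickle.load(open('w1.pkl','rb')); P=pts(c); p0=np.array([.4645,.1528,.2201]); y=np.radians(70.4)
R=np.array([[np.cos(y),np.sin(y),0],[np.sin(y),-np.cos(y),0],[0,0,-1]])
T=(P-p0)@R
m=(abs(T[...,0])<.02)&(abs(T[...,1])>.04)&(abs(T[...,1])<.064)&(abs(T[...,2])<.04)&(c['z_map']>0); print('w1 tip z tool',np.sort(T[m][:,2])[-5:])
s=cam('scene'); save(s,'s4.png'); Q=pts(s); o,R=st(); T=(Q-o['ee_pos'])@R
im=cv2.imread('pics/s4.png'); cv2.imwrite('pics/s4z.png',cv2.resize(im[130:230,200:330],None,fx=5.5,fy=5.5,interpolation=cv2.INTER_CUBIC))
for side in (-1,1):
    m=(abs(T[...,0])<.02)&(T[...,1]*side>.031)&(T[...,1]*side<.06)&(abs(T[...,2])<.07)&(Q[...,2]>.004); q=T[m]; print(side,len(q),np.sort(q[:,2])[-8:].round(4))
for n in 'wrist',:
    c=pickle.load(open('w3.pkl','rb')); P=pts(c); b=P[40:140,100:300,2]; print('bench z in wrist',np.median(b))
rep()
E
```

```text
w1 tip z tool [-0.01372409 -0.01347104 -0.0134411  -0.01322812 -0.01302746]
-1 52 [-0.0254 -0.0245 -0.0239 -0.0226 -0.0162  0.0224  0.0233  0.0233]
1 53 [-0.0256 -0.0253 -0.0247 -0.0236 -0.0234 -0.0233 -0.0202 -0.0166]
bench z in wrist -0.0005876959992561548
t 3.55 tcp [0.4665 0.1607 0.0274] yaw 69.88 grip 0.0754 F [ 0.6  0.1 -0.1] q [ 0.26  0.38  1.83 -0.    0.93  0.61] tilt [-1.e-04 -0.e+00 -1.e+00]
```

View pics/s4z.png

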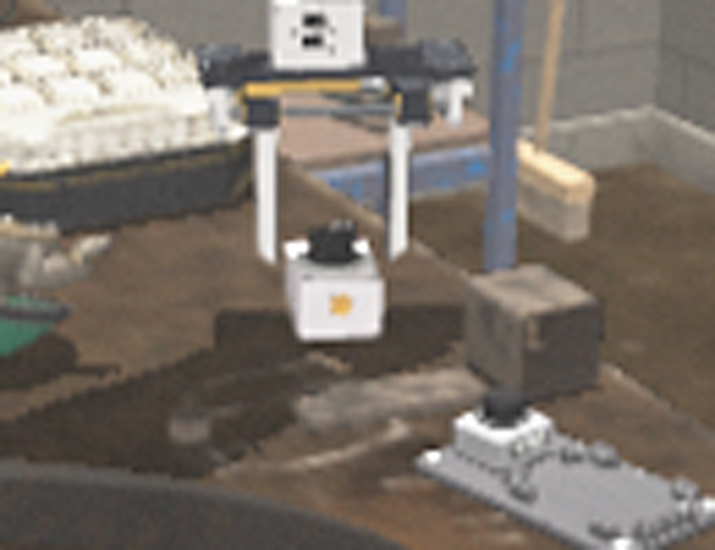

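Both cameras agree: the real fingertips end about 14 mm behind the reported TCP (33 mm short of what was stated). So tip height = reported z + 0.0138, and I need to go 33 mm lower to grip the body. From here I plan with the measured offset.

send_rows:
  series:
    - [0,0,0,0,0,0.01,0.6]
    - [0,0,0,0,0,0.02,0.6]
    - [0,0,0,0,0,0.028,0.6]
    - [0,0,0,0,0,0.032,0.6]
    - [0,0,0,0,0,0.032,0.6]
  force: 30

```text
time_s: 4.05
ee_pos: [0.4661, 0.1606, -0.0054]
eef_rot: [-3.14, 0.001, 1.22]
force: [-0.6, 0.8, 0.3]
grip_width: 0.0748
```

send_rows:
  series:
    - [0,0,0,0,0,0,0]
    - [0,0,0,0,0,0,0]
    - [0,0,0,0,0,0,-0.3]
    - [0,0,0,0,0,0,-0.3]
    - [0,0,0,0,0,0,-0.3]

```text
time_s: 4.55
ee_pos: [0.4668, 0.1607, -0.0042]
eef_rot: [3.141, -0.0, 1.22]
force: [1.4, -0.5, 3.4]
grip_width: 0.0557
```

```bash
python3 - <<'E'
from h import *
s=cam('scene'); save(s,'s5.png')
im=cv2.imread('pics/s5.png'); cv2.imwrite('pics/s5z.png',cv2.resize(im[130:230,200:330],None,fx=5.5,fy=5.5,interpolation=cv2.INTER_CUBIC))
rep()
E
```

```text
t 4.6 tcp [ 0.4668  0.1608 -0.0042] yaw 69.88 grip 0.0561 F [ 1.4 -1.5  3.7] q [ 0.26  0.44  1.84 -0.    0.86  0.61] tilt [ 8.e-04  2.e-04 -1.e+00]
```

View pics/s5z.png

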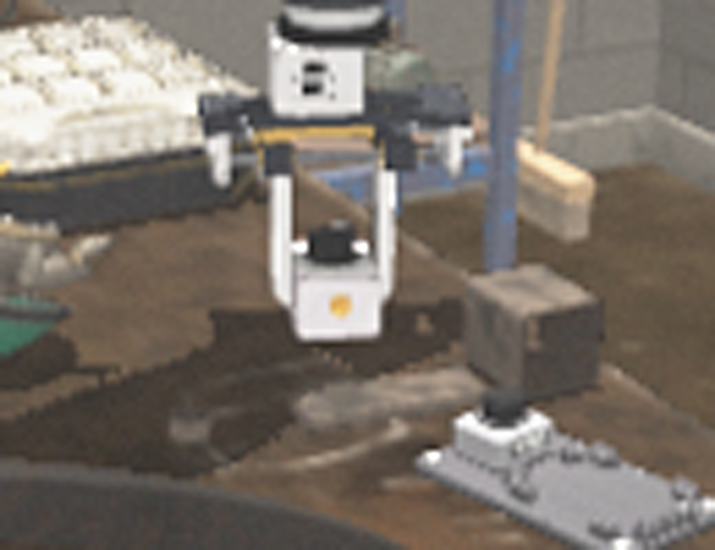

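Opening reads 56 mm: gripped across the body. Lifting.

send_rows:
  series:
    - [0,0,0,0,0,-0.015,-0.3]
    - [0,0,0,0,0,-0.04,-0.3]
    - [0,0,0,0,0,-0.08,-0.3]
    - [0,0,0,0,0,-0.12,-0.3]
    - [0,0,0,0,0,-0.16,-0.3]
    - [0,0,0,0,0,-0.174,-0.3]

```text
time_s: 5.2
ee_pos: [0.4671, 0.1609, 0.1726]
eef_rot: [3.139, -0.002, 1.22]
force: [-0.3, 0.2, -7.6]
grip_width: 0.0559
```

```bash
python3 - <<'E'
from h import *
import pickle
c=pickle.load(open('top0.pkl','rb')); P=pts(c)
im=cv2.cvtColor(c['pixels'],cv2.COLOR_RGB2BGR)
m=(P[...,2]>0.004)&(P[...,2]<0.03); m[:, :262]=0; m[:,329:]=0; m[:132]=0;m[182:]=0
k,lab,s,_=cv2.connectedComponentsWithStats(m.astype(np.uint8)); m=lab==1+np.argmax(s[1:,4])
print('holder',cv2.minAreaRect(P[m][:,:2].astype(np.float32)))
rep([.494,-.27,.17],105)
E
```

```text
holder ((0.4595824182033539, -0.1458553969860077), (0.10375362634658813, 0.1694573312997818), 15.607731819152832)
t 5.2 tcp [0.4671 0.1609 0.1726] yaw 69.89 grip 0.0559 F [-0.3  0.2 -7.6] q [0.26 0.19 1.7  0.   1.25 0.61] tilt [ 0.0034  0.001  -1.    ]
tool shift [-0.3954  0.1735  0.0023]
turn z -35.11
```

send_rows:
  series:
    - [0,0,-2,-0.02,0.009,0,-0.3]
    - [0,0,-6,-0.055,0.024,0,-0.3]
    - [0,0,-11,-0.095,0.042,0,-0.3]
    - [0,0,-15,-0.135,0.06,0,-0.3]
    - [0,0,-19,-0.175,0.077,0,-0.3]
    - [0,0,-23,-0.215,0.095,0,-0.3]
    - [0,0,-26,-0.255,0.112,0,-0.3]
    - [0,0,-29,-0.295,0.13,0,-0.3]

```text
time_s: 6.0
ee_pos: [0.4862, -0.1625, 0.1685]
eef_rot: [-3.14, -0.001, 1.728]
force: [0.4, 0.6, -6.3]
grip_width: 0.0556
```

```bash
python3 -c "
from h import *
rep([.494,-.27,.17],105.6)"
```

```text
t 6.0 tcp [ 0.4862 -0.1625  0.1685] yaw 99.01 grip 0.0556 F [ 0.4  0.6 -6.3] q [-0.39  0.24  1.65  0.    1.25 -0.55] tilt [-1.9e-03  9.0e-04 -1.0e+00]
tool shift [-0.1074 -0.0091 -0.0016]
turn z -6.59
```

send_rows:
  series:
    - [0,0,-3,-0.035,-0.003,0,-0.3]
    - [0,0,-5,-0.07,-0.006,0,-0.3]
    - [0,0,-6.6,-0.1,-0.009,0,-0.3]
    - [0,0,-6.6,-0.107,-0.009,0,-0.3]
    - [0,0,-6.6,-0.107,-0.009,0,-0.3]

```text
time_s: 6.5
ee_pos: [0.4941, -0.2684, 0.1682]
eef_rot: [-3.14, -0.002, 1.839]
force: [-0.3, 0.7, -5.7]
grip_width: 0.0558
```

```bash
python3 -c "
from h import *
import pickle
o=ctrl.get_obs()
c=cam('wrist'); save(c,'w6.png'); c=dict(c); c['obs']=o; pickle.dump(c,open('w6.pkl','wb'));rep()"
```

```text
t 6.55 tcp [ 0.4943 -0.2675  0.1685] yaw 105.44 grip 0.0559 F [-0.8 -0.  -7.4] q [-0.56  0.35  1.51  0.    1.29 -0.83] tilt [-0.0016  0.0013 -1.    ]
```

View pics/w6.png

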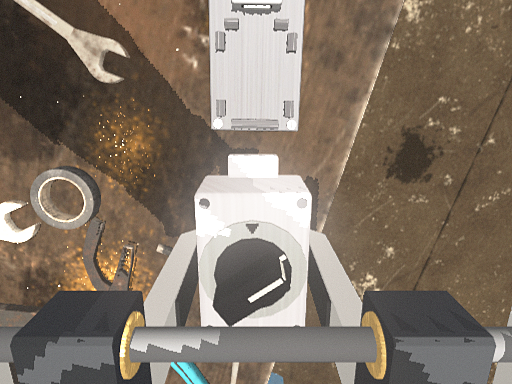

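Shows the nest ahead, columns 211–297, front edge at row 130, with the six lugs visible; the held regulator is at columns 196–311. Measuring both from the same picture.

```bash
python3 - <<'E'
from h import *
import pickle
c=pickle.load(open('w6.pkl','rb')); o=c['obs']
im=cv2.cvtColor(c['pixels'],cv2.COLOR_RGB2BGR)
cv2.imwrite('pics/w6z.png',cv2.resize(im[0:140,195:315],None,fx=4.2,fy=4.2,interpolation=cv2.INTER_CUBIC))
P=pts(c)
R=Ro.from_euler('xyz',o['eef_rot']).as_matrix(); T=(P-o['ee_pos'])@R
w=np.zeros(P.shape[:2],bool); w[0:140,195:315]=1
z=P[...,2]
# base plate
m=w&(z>.0055)&(z<.03)
q=P[m]; print('n',m.sum(),np.median(q[:,2]))
t=T[m]
# edges: per column bins of tool x
for x0 in np.arange(.09,.24,.015):
    s=t[(t[:,0]>x0)&(t[:,0]<x0+.015)]
    if len(s): print(round(x0,3),'y',s[:,1].min().round(4),s[:,1].max().round(4),'mid',((s[:,1].min()+s[:,1].max())/2).round(4))
print('x near edge',np.sort(t[:,0])[:5])
lug=w&(z>.0125)&(z<.03)
k,lab,s,ce=cv2.connectedComponentsWithStats(lug.astype(np.uint8))
for i in range(1,k):
    if s[i,4]>15:
        a=T[lab==i]; print('lug',s[i],'x',a[:,0].min().round(4),a[:,0].max().round(4),'y',a[:,1].min().round(4),a[:,1].max().round(4),'z',z[lab==i].max().round(4))
m=(z>.15)&(c['z_map']>0);m[:,:185]=0;m[:,322:]=0;m[:150]=0;m[300:]=0
tt=T[m&(T[...,2]<-.03)&(T[...,2]>-.055)]; print('T z range reg', np.percentile(T[175:200,200:310,2],[5,50,95]))
m=np.zeros_like(w); m[150:320,185:322]=1; tz=np.median(T[180:195,215:290,2]); m&=abs(T[...,2]-tz)<.004
k,lab,s,_=cv2.connectedComponentsWithStats(m.astype(np.uint8)); m=lab==1+np.argmax(s[1:,4])
print('reg top tool',tz,cv2.minAreaRect(T[m][:,:2].astype(np.float32)), T[m][:,0].max())
m=np.zeros_like(w); m[150:175,225:285]=1; a=T[m]; a=a[(a[:,2]<0.04)]; print('tongue', np.median(a,0), a[:,0].max(),a[:,1].min(),a[:,1].max())
E
```

```text
n 11908 0.00762599941466591
0.09 y -0.0436 0.0475 mid 0.002
0.105 y -0.0437 0.0479 mid 0.0021
0.12 y -0.0437 0.0481 mid 0.0022
0.135 y -0.043 0.0485 mid 0.0027
0.15 y -0.0429 0.0488 mid 0.0029
0.165 y -0.043 0.0485 mid 0.0028
x near edge [0.04815532 0.04816144 0.04816934 0.04817005 0.04817333]
lug [231   0  52  10 438] x 0.1597 0.1658 y -0.0198 0.0258 z 0.03
lug [224  18  14  12 150] x 0.1446 0.1535 y -0.0274 -0.015 z 0.0201
lug [274  19  15  11 155] x 0.1442 0.1527 y 0.0196 0.0326 z 0.0202
lug [215  31  10  20 188] x 0.1258 0.1422 y -0.0365 -0.0277 z 0.0202
lug [287  33  10  19 183] x 0.1248 0.1408 y 0.0323 0.0412 z 0.0198
lug [216 100   9  17 150] x 0.064 0.0797 y -0.0373 -0.0291 z 0.0208
lug [284 101  10  17 152] x 0.063 0.0787 y 0.0312 0.0402 z 0.0202
lug [231 120  47   9 418] x 0.052 0.0601 y -0.0226 0.0244 z 0.0204
T z range reg [-0.04367471 -0.03218281  0.16813201]
reg top tool -0.032237812928097985 ((0.03932475298643112, -0.00032699480652809143), (0.0013459506444633007, 0.05465320497751236), 0.024970583617687225) 0.03999512947048604
tongue [ 4.68948651e-02 -6.33268612e-05 -1.13323255e-02] 0.0828165764834924 -0.01402182984151447 0.013384418976924082
```

View pics/w6z.png

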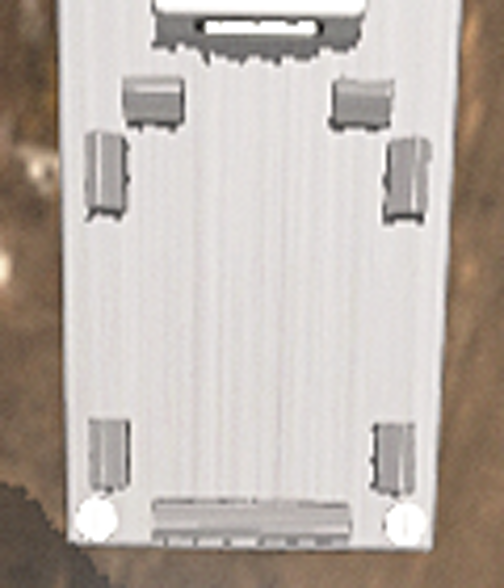

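```bash
python3 - <<'E'
from h import *
import pickle
c=pickle.load(open('w6.pkl','rb')); o=c['obs']
P=pts(c); R=Ro.from_euler('xyz',o['eef_rot']).as_matrix(); T=(P-o['ee_pos'])@R
w=np.zeros(P.shape[:2],bool); w[150:325,185:322]=1
m=w&(abs(T[...,2]+.044)<.0022)
k,lab,s,_=cv2.connectedComponentsWithStats(m.astype(np.uint8)); m=lab==1+np.argmax(s[1:,4]); a=T[m]
print(len(a),np.median(a[:,2]),'x',a[:,0].max(),'y',a[:,1].min(),a[:,1].max())
for x in np.arange(-.02,.04,.01):
    b=a[abs(a[:,0]-x)<.003]; 
    if len(b): print(x,b[:,1].min(),b[:,1].max())
f=w&(T[...,2]<.006)&(T[...,2]>-.042)&(T[...,0]>.03); f[:170]=0
print('front x',np.percentile(T[f][:,0],[5,50,95]))
t=w.copy(); t[175:]=0; t&=(T[...,2]<.01); print('tongue z',np.median(T[t][:,2]),'xmax',np.percentile(T[t][:,0],[50,99]),'y',T[t][:,1].min(),T[t][:,1].max())
rep()
E
```

```text
9202 -0.04380459235133745 x 0.03992957038545466 y -0.033736922311223945 0.03344193062835289
-0.02 -0.02765343839550603 0.027051779059492336
-0.01 -0.02782654907591023 0.027139940248339253
0.0 -0.028349388799061792 0.02773844143202208
0.009999999999999998 -0.033736922311223945 0.03344193062835289
0.02 -0.027909271156144576 0.027346139656909435
0.030000000000000002 -0.02800037457995499 0.027248224195539978
front x [0.03902679 0.03955002 0.04274271]
tongue z -0.011334418377870378 xmax [0.04696104 0.08281658] y -0.01402182984151447 0.013384418976924082
t 6.55 tcp [ 0.4943 -0.2675  0.1685] yaw 105.44 grip 0.0559 F [-0.8 -0.  -7.4] q [-0.56  0.35  1.51  0.    1.29 -0.83] tilt [-0.0016  0.0013 -1.    ]
```

send_rows:
  series:
    - [0,0,0.5,0.03,0.001,0,-0.3]
    - [0,0,1,0.07,0.002,0.01,-0.3]
    - [0,0,1,0.1,0.002,0.04,-0.3]
    - [0,0,1,0.1026,0.002,0.08,-0.3]
    - [0,0,1,0.1026,0.002,0.12,-0.3]
    - [0,0,1,0.1026,0.002,0.14,-0.3]
    - [0,0,1,0.1026,0.002,0.145,-0.3]
    - [0,0,1,0.1026,0.002,0.145,-0.3]

```text
time_s: 7.35
ee_pos: [0.4692, -0.1679, 0.0245]
eef_rot: [-3.141, -0.0, 1.824]
force: [-0.2, 0.4, -6.4]
grip_width: 0.0556
```

```bash
python3 -c "
from h import *
import pickle
o=ctrl.get_obs()
c=cam('wrist'); save(c,'w7.png'); c=dict(c); c['obs']=o; pickle.dump(c,open('w7.pkl','wb'));rep()
im=cv2.imread('pics/w7.png'); cv2.imwrite('pics/w7z.png',cv2.resize(im[60:320,160:350],None,fx=2.3,fy=2.3,interpolation=cv2.INTER_CUBIC))
"
```

```text
t 7.4 tcp [ 0.4698 -0.1683  0.0254] yaw 104.51 grip 0.0559 F [ 0.4  0.3 -6.3] q [-0.42  0.4   1.82  0.    0.93 -0.67] tilt [ 1.e-03 -3.e-04 -1.e+00]
```

View pics/w7z.png

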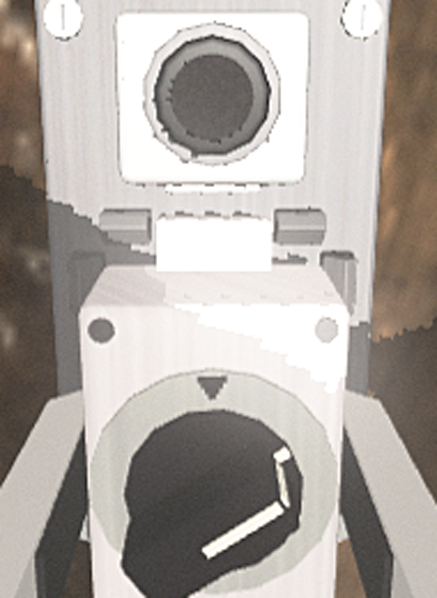

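```bash
python3 - <<'E'
from h import *
import pickle
c=pickle.load(open('w7.pkl','rb')); o=c['obs']
P=pts(c); R=Ro.from_euler('xyz',o['eef_rot']).as_matrix(); T=(P-o['ee_pos'])@R; z=P[...,2]
w=np.zeros(P.shape[:2],bool); w[60:200,175:340]=1
lug=w&(z>.0125)&(z<.024)
k,lab,s,ce=cv2.connectedComponentsWithStats(lug.astype(np.uint8))
for i in range(1,k):
    if s[i,4]>15:
        a=T[lab==i]; print('lug',s[i],'x',a[:,0].min().round(4),a[:,0].max().round(4),'y',a[:,1].min().round(4),a[:,1].max().round(4))
b=w&(z>.041)&(z<.05)&(T[...,0]>.06); 
k,lab,s,ce=cv2.connectedComponentsWithStats(b.astype(np.uint8)); i=1+np.argmax(s[1:,4]); a=T[lab==i]; print('button',s[i],a.mean(0),'y',a[:,1].min(),a[:,1].max(),'x',a[:,0].min(),a[:,0].max(),z[lab==i].mean())
h=w&(z>.026)&(z<.034)&(T[...,0]>.056); a=T[h]; print('housing',cv2.minAreaRect(a[:,:2].astype(np.float32)))
t=w&(z>.031)&(z<.043)&(T[...,0]<.056)&(T[...,0]>.042); a=T[t]; print('tongue y',a[:,1].min(),a[:,1].max(),'x',a[:,0].max(), np.median(z[t]))
w[:]=0; w[160:320,185:325]=1
m=w&(abs(T[...,2]+.044)<.0022); a=T[m]
for x in (.02,.03):
    b=a[abs(a[:,0]-x)<.003]; print(x,b[:,1].min(),b[:,1].max())
print('xmax',a[:,0].max())
E
```

```text
lug [236 140  27   4  50] x 0.0568 0.0588 y -0.01 0.0051
lug [264 140   9   4  16] x 0.0569 0.0587 y 0.0063 0.011
lug [203 152  22  15 305] x 0.0412 0.0503 y -0.0305 -0.0176
lug [280 152  22  15 296] x 0.0412 0.0502 y 0.0162 0.0291
lug [190 171  15  27 266] x 0.0224 0.0383 y -0.0398 -0.0307
lug [300 171  15  26 244] x 0.0229 0.0383 y 0.0294 0.0384
button [ 227   75   51   53 2053] [ 0.08039407 -0.00071523 -0.01987417] y -0.01328770829504069 0.012048890221521318 x 0.06768824991773174 0.09307075025740413 0.04446431577480993
housing ((0.07908464223146439, -0.0007064249366521835), (0.04009605944156647, 0.0459253154695034), 0.04609811305999756)
tongue y -0.014040487116969216 0.01335331656140048 x 0.05189486553326236 0.035939011187820766
0.02 -0.027935681319466058 0.02733559159696436
0.03 -0.027910622568148566 0.027273485000432047
xmax 0.039815913574637395
```

Everything is within 0.5 mm of centred and aligned. Lowering.

send_rows:
  series:
    - [0,0,0,-0.0005,-0.0004,0.006,-0.3]
    - [0,0,0,-0.0005,-0.0004,0.012,-0.3]
    - [0,0,0,-0.0005,-0.0004,0.016,-0.3]
    - [0,0,0,-0.0005,-0.0004,0.019,-0.3]
    - [0,0,0,-0.0005,-0.0004,0.0205,-0.3]
    - [0,0,0,-0.0005,-0.0004,0.021,-0.3]

```text
time_s: 8.0
ee_pos: [0.4689, -0.1693, 0.0038]
eef_rot: [-3.141, -0.0, 1.824]
force: [-6.5, 1.5, 7.2]
grip_width: 0.0561
```

```bash
python3 -c "
from h import *
rep()"
```

```text
t 8.0 tcp [ 0.4689 -0.1693  0.0038] yaw 104.48 grip 0.0561 F [-6.5  1.5  7.2] q [-0.42  0.43  1.83 -0.    0.88 -0.67] tilt [-3.e-04  0.e+00 -1.e+00]
```

send_rows:
  series:
    - [0,0,0,0,0,0,0.3]
    - [0,0,0,0,0,0,0.6]
    - [0,0,0,0,0,0,0.6]
    - [0,0,0,0,0,0,0.6]

```text
time_s: 8.4
ee_pos: [0.4692, -0.1694, 0.0037]
eef_rot: [3.141, 0.0, 1.824]
force: [-0.8, -1.1, -0.5]
grip_width: 0.0747
```

send_rows:
  series:
    - [0,0,0,0,0,-0.02,0.6]
    - [0,0,0,0,0,-0.06,0.6]
    - [0,0,0,0,0,-0.1,0.6]
    - [0,0,0,0,0,-0.14,0.6]
    - [0,0,0,0,0,-0.15,0.6]
    - [0,0,0,0,0,-0.15,0.6]

```text
time_s: 9.0
ee_pos: [0.4696, -0.1695, 0.1547]
eef_rot: [3.139, 0.002, 1.824]
force: [0.4, 0.7, -1.1]
grip_width: 0.0751
```

```bash
cat > meas.py <<'E'
from h import *
import pickle,sys
def meas(name):
    o=ctrl.get_obs(); c=dict(cam('wrist')); save(c,name+'.png'); c['obs']=o; pickle.dump(c,open(name+'.pkl','wb')); rep()
    P=pts(c); z=P[...,2]; R=Ro.from_euler('xyz',o['eef_rot']).as_matrix(); T=(P-o['ee_pos'])@R
    near=np.hypot(P[...,0]-.469,P[...,1]+.169)<.07
    m=near&(abs(z-.048)<.0035); q=P[m][:,:2].astype(np.float32); r=cv2.minAreaRect(q); print('regtop',len(q),np.median(z[m]),r, 'tool',((np.r_[r[0],.048]-o['ee_pos'])@R).round(4))
    b=near&(z>.066)&(z<.08); q=P[b]; r=cv2.minAreaRect(q[:,:2].astype(np.float32)); print('bar',len(q),q[:,2].mean(),r,'tool',((np.r_[r[0],.07]-o['ee_pos'])@R).round(4))
    b=(z>.03)&(z<.05)&(np.hypot(P[...,0]-.4485,P[...,1]+.0905)<.016); q=P[b]; 
    if len(q): print('button',len(q),q.mean(0),'tool',((q.mean(0)-o['ee_pos'])@R).round(4))
    return c,P,T
if __name__=='__main__':
    c,P,T=meas(sys.argv[1]); u,v=map(int,proj(c,[.469,-.169,.05]))
    im=cv2.imread('pics/'+sys.argv[1]+'.png'); u0,v0=max(u-60,0),max(v-110,0); print('crop',u0,v0); cv2.imwrite('pics/'+sys.argv[1]+'z.png',cv2.resize(im[v0:v+60,u0:u+60],None,fx=3.5,fy=3.5,interpolation=cv2.INTER_CUBIC))
E
python3 meas.py w8
```

```text
t 9.05 tcp [ 0.4689 -0.1693  0.153 ] yaw 104.48 grip 0.075 F [-1.1  0.1  0. ] q [-0.42  0.22  1.71 -0.    1.21 -0.67] tilt [ 2.e-04 -1.e-04 -1.e+00]
regtop 3530 0.04767887550829935 ((0.4644777774810791, -0.15449243783950806), (0.05593790486454964, 0.10927996039390564), 14.524051666259766) tool [ 0.0161 -0.0015  0.1067]
bar 635 0.07108246807791431 ((0.46792474389076233, -0.1703910529613495), (0.03454652056097984, 0.014315311796963215), 49.49885177612305) tool [-0.0002 -0.0021  0.0847]
button 1018 [ 0.44841175 -0.09029468  0.04057975] tool [ 0.0822 -0.001   0.114 ]
crop 192 79
```

View pics/w8z.png

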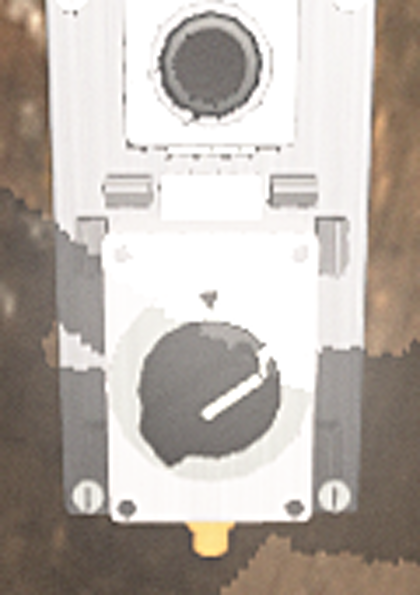

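Seated: block top at 48 mm, tongue between the front lugs. Pointer about 55° clockwise of the tongue axis, arrow near 0°. Next, the clip: closed fingers over the button.

send_rows:
  series:
    - [0,0,0,0.03,-0.0005,0,-0.5]
    - [0,0,0,0.06,-0.001,0,-1]
    - [0,0,0,0.082,-0.001,0,-1]
    - [0,0,0,0.082,-0.001,0.03,-1]
    - [0,0,0,0.082,-0.001,0.06,-1]
    - [0,0,0,0.082,-0.001,0.09,-1]
    - [0,0,0,0.082,-0.001,0.108,-1]
    - [0,0,0,0.082,-0.001,0.108,-1]
  force: 20

```text
time_s: 9.85
ee_pos: [0.4451, -0.0895, 0.0419]
eef_rot: [-3.136, -0.004, 1.824]
force: [-0.1, -0.2, 1.3]
grip_width: 0.0148
```

```bash
python3 - <<'E'
from h import *
o=ctrl.get_obs(); c=cam('wrist'); save(c,'w9.png'); rep()
P=pts(c); R=Ro.from_euler('xyz',o['eef_rot']).as_matrix(); T=(P-o['ee_pos'])@R
m=(abs(T[...,0])<.015)&(abs(T[...,1])<.03)&(T[...,2]<-.005)&(c['z_map']>0); m[:200]=0
q=T[m]; print('tip z',np.sort(q[:,2])[-4:],'y',q[q[:,2]>-.03][:,1].min(),q[q[:,2]>-.03][:,1].max())
E
```

```text
t 9.9 tcp [ 0.4462 -0.0898  0.0437] yaw 104.48 grip 0.0107 F [0.7 0.3 0.3] q [-0.28  0.29  1.92 -0.    0.94 -0.53] tilt [-0.0041  0.0012 -1.    ]
tip z [-0.01397361 -0.01356661 -0.01351172 -0.01327155] y -0.019759422252853206 0.018815612322847904
```

View pics/w9.png

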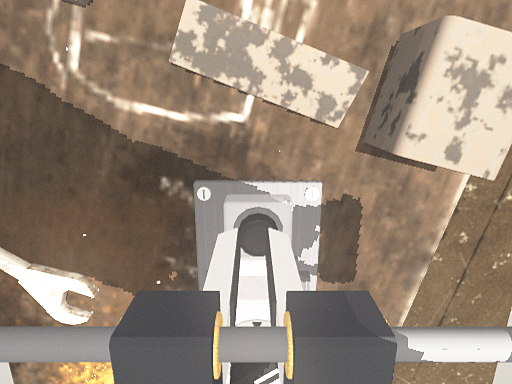

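send_rows:
  series:
    - [0,0,0,0,0.0015,0,-1]
    - [0,0,0,0,0.0015,0.004,-1]
    - [0,0,0,0,0.0015,0.009,-1]
    - [0,0,0,0,0.0015,0.012,-1]

```text
time_s: 10.3
ee_pos: [0.449, -0.0897, 0.0332]
eef_rot: [3.141, 0.0, 1.824]
force: [0.2, -0.1, -0.2]
grip_width: 0.0006
```

```bash
python3 -c "
from h import *
rep([.4484,-.0903,.0215])"
```

```text
t 10.3 tcp [ 0.449  -0.0897  0.0332] yaw 104.49 grip 0.0006 F [ 0.2 -0.1 -0.2] q [-0.28  0.31  1.92 -0.    0.91 -0.53] tilt [ 2.e-04 -1.e-04 -1.e+00]
tool shift [-0.0004 -0.0007  0.0117]
```

send_rows:
  series:
    - [0,0,0,0,0,0.002,-1]
    - [0,0,0,0,0,0.004,-1]
    - [0,0,0,0,0,0.006,-1]
    - [0,0,0,0,0,0.0075,-1]
    - [0,0,0,0,0,0.009,-1]
    - [0,0,0,0,0,0.0105,-1]

```text
time_s: 10.9
ee_pos: [0.449, -0.0898, 0.0228]
eef_rot: [3.142, 0.0, 1.824]
force: [-0.1, -0.4, -0.2]
grip_width: 0.0005
```

```bash
python3 -c "
from h import *
rep()"
```

```text
t 10.9 tcp [ 0.449  -0.0898  0.0228] yaw 104.48 grip 0.0005 F [-0.1 -0.4 -0.2] q [-0.28  0.33  1.93 -0.    0.89 -0.53] tilt [ 1.e-04 -0.e+00 -1.e+00]
```

send_rows:
  series:
    - [0,0,0,0,0,0.001,-1]
    - [0,0,0,0,0,0.0015,-1]

```text
time_s: 11.1
ee_pos: [0.449, -0.0897, 0.0213]
eef_rot: [-3.141, -0.0, 1.824]
force: [0.4, 0.2, -0.4]
grip_width: 0.0001
```

send_rows:
  series:
    - [0,0,0,0,0,-0.02,-1]
    - [0,0,0,0,0,-0.06,-0.6]
    - [0,0,0,-0.03,0,-0.1,-0.3]
    - [0,0,0,-0.06,0,-0.128,-0.3]
    - [0,0,0,-0.081,0,-0.132,-0.3]
    - [0,0,0,-0.081,0,-0.132,-0.3]

```text
time_s: 11.7
ee_pos: [0.4699, -0.1701, 0.1544]
eef_rot: [3.14, 0.002, 1.822]
force: [-0.5, -0.0, 0.1]
grip_width: 0.0324
```

```bash
python3 meas.py w10
```

```text
t 11.75 tcp [ 0.4692 -0.1688  0.1533] yaw 104.39 grip 0.0327 F [ 0.9  1.  -0.6] q [-0.42  0.22  1.71  0.    1.21 -0.67] tilt [ 1.e-04  0.e+00 -1.e+00]
regtop 3554 0.04770023664001423 ((0.468343585729599, -0.16942457854747772), (0.05594237148761749, 0.0796484500169754), 14.492408752441406) tool [ 0.0012 -0.0015  0.1063]
bar 632 0.07108391932746772 ((0.46779999136924744, -0.17047449946403503), (0.03475053608417511, 0.014098006300628185), 50.07499694824219) tool [ 0.0003 -0.0022  0.0843]
button 1010 [ 0.44842451 -0.09030839  0.0343364 ] tool [ 0.0828 -0.0011  0.1199]
crop 192 78
```

View pics/w10z.png

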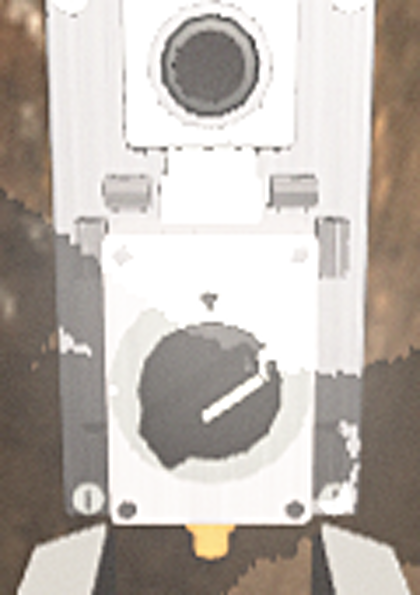

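The button stays down (its region dropped about 6 mm on average, rim included) and the jaw is over the tongue. Now I'll measure the arrow angle over several pictures.

```bash
python3 - <<'E'
from h import *
import pickle
# name, seed px of arrow, reg centre (world), reg z, yaw
def arrow(c,u,v,zb,cen,yaw):
    g=cv2.cvtColor(c['pixels'],cv2.COLOR_RGB2GRAY); r=12
    u0,v0=int(u)-r,int(v)-r; s=g[v0:v0+2*r,u0:u0+2*r]
    _,b=cv2.threshold(s,150,255,cv2.THRESH_BINARY_INV)
    k,lab,st_,ce=cv2.connectedComponentsWithStats(b)
    best=min([i for i in range(1,k) if st_[i,4]>4],key=lambda i:np.hypot(*(ce[i]-[r,r]))); 
    w=(lab==best); w=cv2.dilate(w.astype(np.uint8),np.ones((3,3)))*(220.-np.minimum(s,220)); vv,uu=np.mgrid[:2*r,:2*r]
    cu=(w*uu).sum()/w.sum()+u0; cv=(w*vv).sum()/w.sum()+v0
    X=ray(c,cu,cv,zb+.042); d=X[:2]-cen; a=np.degrees(np.arctan2(d[1],d[0]))
    print('px',round(cu,1),round(cv,1),'area',st_[best,4],'rad',np.linalg.norm(d).round(4),'ang',a.round(2),'index cw',(yaw-a).round(2))
def T2w(o,xyz):
    R=Ro.from_euler('xyz',o['eef_rot']).as_matrix(); return (np.array(o['ee_pos'])+R@np.array(xyz)), np.degrees(np.arctan2(R[1,0],R[0,0]))
c=pickle.load(open('w10.pkl','rb')); arrow(c,251.4,163.7,.008,np.array([.4683,-.1694]),104.49)
c=pickle.load(open('w7.pkl','rb')); X,y=T2w(c['obs'],[-.0002,-.0003,-.044]); arrow(c,160+211/2.3,60+387/2.3,X[2]-.04,X[:2],y)
c=pickle.load(open('w6.pkl','rb')); X,y=T2w(c['obs'],[-.0003,-.0003,-.044]); arrow(c,252,229,X[2]-.04,X[:2],y)
c=pickle.load(open('w3.pkl','rb')); arrow(c,160+310/3.3,140+222/3.3,0,np.array([.4664,.1605]),70.02)
E
```

```text
px 244.3 173.3 area 18 rad 0.016 ang 128.44 index cw -23.95
px 251.7 227.0 area 73 rad 0.0238 ang 105.52 index cw -0.99
px 251.8 226.9 area 70 rad 0.024 ang 106.15 index cw -0.77
px 250.9 216.8 area 18 rad 0.0172 ang 75.98 index cw -5.96
```

```bash
python3 - <<'E'
from h import *
import pickle
def arrow(c,u,v,zb,cen,yaw,th=170,r=6):
    g=cv2.cvtColor(c['pixels'],cv2.COLOR_RGB2GRAY)
    u0,v0=int(round(u))-r,int(round(v))-r; s=g[v0:v0+2*r+1,u0:u0+2*r+1].astype(float)
    w=np.clip(th-s,0,None); vv,uu=np.mgrid[:2*r+1,:2*r+1]
    cu=(w*uu).sum()/w.sum()+u0; cv=(w*vv).sum()/w.sum()+v0
    X=ray(c,cu,cv,zb+.042); d=X[:2]-cen; a=np.degrees(np.arctan2(d[1],d[0]))
    print('px',round(cu,1),round(cv,1),'rad',np.linalg.norm(d).round(4),'ang',a.round(2),'index cw',(yaw-a).round(2))
c=pickle.load(open('w10.pkl','rb'))
for r in (3,4): arrow(c,251.4,163.5,.008,np.array([.4683,-.1694]),104.49,r=r)
c=pickle.load(open('w3.pkl','rb')); 
for r in (4,5): arrow(c,160+310/3.3,140+220/3.3,0,np.array([.4664,.1605]),70.02,r=r)
c=pickle.load(open('w8.pkl','rb'))
for r in (3,4): arrow(c,192+208/3.5,79+298/3.5,.008,np.array([.4683,-.1694]),104.49,r=r)
g=cv2.cvtColor(pickle.load(open('w10.pkl','rb'))['pixels'],cv2.COLOR_RGB2GRAY); print(g[158:170,245:259])
E
```

```text
px 251.7 162.9 rad 0.0242 ang 103.77 index cw 0.72
px 251.7 162.9 rad 0.0242 ang 103.77 index cw 0.72
px 254.2 206.4 rad 0.0234 ang 69.8 index cw 0.22
px 254.1 206.3 rad 0.0234 ang 69.99 index cw 0.03
px 251.5 163.7 rad 0.0239 ang 104.35 index cw 0.14
px 251.5 163.7 rad 0.0239 ang 104.35 index cw 0.14
[[255 255 255 255 255 255 255 255 255 255 255 255 255 255]
 [255 255 255 255 255 255 255 255 255 255 255 255 255 255]
 [255 255 255 255 255 255 255 255 255 255 255 255 255 255]
 [255 255 255 255 255 243 218 255 255 255 255 255 255 255]
 [255 255 255 255 212 152 148 143 135 234 255 255 255 255]
 [255 255 255 255 198 152 166 164 146 255 255 255 255 255]
 [255 255 255 255 255 187 162 154 255 255 255 255 255 255]
 [255 255 255 255 255 255 164 151 255 255 255 255 255 255]
 [255 255 255 255 255 255 215 189 255 255 255 255 255 255]
 [255 255 255 255 255 255 255 255 255 255 255 255 255 255]
 [255 255 255 255 255 255 255 255 255 255 255 255 255 255]
 [255 255 255 255 255 255 255 255 255 255 255 255 255 255]]
```

Arrow about 0° (±0.5°) and pointer about 54.5° clockwise. Next, align the fingers with the bar and come down around it.

send_rows:
  series:
    - [0,0,8,0,0,0.02,-0.3]
    - [0,0,16,-0.0007,-0.0012,0.04,-0.3]
    - [0,0,24,-0.0007,-0.0012,0.06,-0.3]
    - [0,0,32,-0.0007,-0.0012,0.07,-0.3]
    - [0,0,40,-0.0007,-0.0012,0.08,-0.3]
    - [0,0,48,-0.0007,-0.0012,0.08,-0.3]
    - [0,0,54.4,-0.0007,-0.0012,0.08,-0.3]
    - [0,0,54.4,-0.0007,-0.0012,0.08,-0.3]
  force: 10

```text
time_s: 12.55
ee_pos: [0.4677, -0.1681, 0.0728]
eef_rot: [-3.14, 0.0, 0.873]
force: [0.0, 0.8, -0.4]
grip_width: 0.0334
```

```bash
python3 meas.py w11; python3 - <<'E'
import cv2
im=cv2.imread('pics/w11.png'); cv2.imwrite('pics/w11y.png',cv2.resize(im[150:330,160:350],None,fx=3.2,fy=3.2,interpolation=cv2.INTER_CUBIC))
E
```

```text
t 12.6 tcp [ 0.4678 -0.1683  0.0729] yaw 50.26 grip 0.0329 F [-0.5 -0.5  0.1] q [-0.42  0.32  1.79  0.    1.03  0.27] tilt [-1.e-03  5.e-04 -1.e+00]
regtop 5186 0.04777609225664432 ((0.4686203896999359, -0.1694238781929016), (0.05585136264562607, 0.0796356350183487), 14.43150806427002) tool [-0.0004  0.0016  0.0247]
bar 1119 0.07127282100260558 ((0.4682740271091461, -0.16999462246894836), (0.034261249005794525, 0.013734178617596626), 49.731536865234375) tool [-0.0011  0.0017  0.0027]
button 1633 [ 0.44940255 -0.0904552   0.03438976] tool [ 0.0477 -0.0639  0.0384]
crop 196 110
```

View pics/w11y.png

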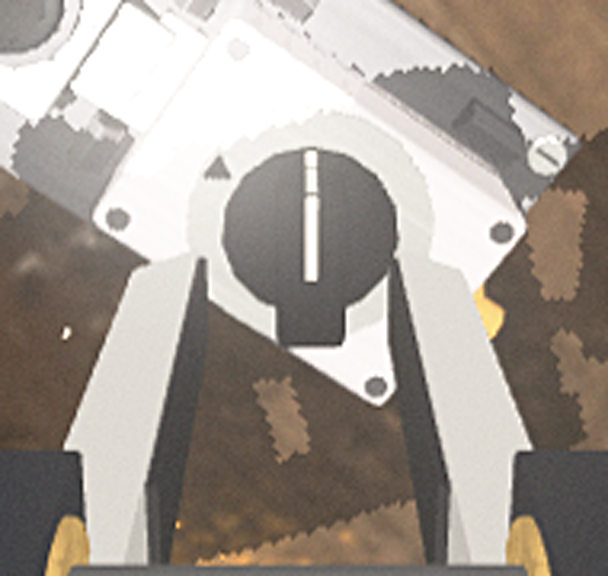

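send_rows:
  series:
    - [0,0,0.5,-0.0008,0.002,0.01,-0.3]
    - [0,0,0.5,-0.0008,0.002,0.02,-0.3]
    - [0,0,0.5,-0.0008,0.002,0.027,-0.3]
    - [0,0,0.5,-0.0008,0.002,0.029,-0.3]
    - [0,0,0.5,-0.0008,0.002,0.029,-0.3]

```text
time_s: 13.1
ee_pos: [0.469, -0.171, 0.0439]
eef_rot: [-3.141, 0.0, 0.866]
force: [0.4, 0.6, -0.3]
grip_width: 0.0329
```

send_rows:
  series:
    - [0,0,0,0,0,0,-0.5]
    - [0,0,0,0,0,0,-0.7]
    - [0,0,0,0,0,0,-0.9]
    - [0,0,0,0,0,0,-0.9]
    - [0,0,0,0,0,0,-0.9]

```text
time_s: 13.6
ee_pos: [0.4693, -0.1709, 0.0447]
eef_rot: [-3.142, -0.0, 0.865]
force: [-2.1, 2.7, 4.3]
grip_width: 0.014
```

```bash
python3 -c "
from h import *
rep(None,104.4)"
```

```text
t 13.6 tcp [ 0.4693 -0.1709  0.0447] yaw 49.59 grip 0.014 F [-2.1  2.7  4.3] q [-0.42  0.37  1.81  0.    0.97  0.28] tilt [ 1.e-04  1.e-04 -1.e+00]
turn z -54.81
```

send_rows:
  series:
    - [0,0,-7,0,0,0,-0.9]
    - [0,0,-15,0,0,0,-0.9]
    - [0,0,-23,0,0,0,-0.9]
    - [0,0,-31,0,0,0,-0.9]
    - [0,0,-39,0,0,0,-0.9]
    - [0,0,-47,0,0,0,-0.9]
    - [0,0,-54.8,0,0,0,-0.9]
    - [0,0,-54.8,0,0,0,-0.9]

```text
time_s: 14.4
ee_pos: [0.4696, -0.171, 0.0447]
eef_rot: [3.141, 0.0, 1.824]
force: [0.8, 3.5, 3.9]
grip_width: 0.0139
```

```bash
python3 -c "
from h import *
rep(None,104.4)
c=cam('wrist'); save(c,'w12.png')
im=cv2.imread('pics/w12.png'); cv2.imwrite('pics/w12y.png',cv2.resize(im[130:330,160:350],None,fx=3,fy=3,interpolation=cv2.INTER_CUBIC))"
```

```text
t 14.4 tcp [ 0.4696 -0.171   0.0447] yaw 104.51 grip 0.0139 F [0.8 3.5 3.9] q [-0.42  0.37  1.8   0.    0.97 -0.68] tilt [ 9.e-04 -1.e-04 -1.e+00]
turn z 0.11
```

View pics/w12y.png

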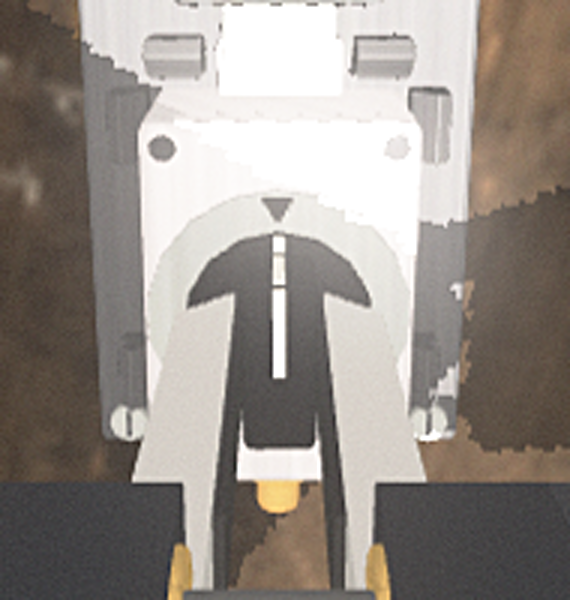

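The pointer line (column 279) meets the arrow tip (column 278). Releasing and backing off to verify.

send_rows:
  series:
    - [0,0,0,0,0,0,-0.6]
    - [0,0,0,0,0,0,-0.3]
    - [0,0,0,0,0,0,-0.3]
    - [0,0,0,0,0,0,-0.3]
    - [0,0,0,0,0,-0.02,-0.3]
    - [0,0,0,0,0,-0.04,-0.3]
    - [0,0,0,-0.015,0,-0.055,-0.3]
    - [0,0,0,-0.015,0,-0.055,-0.3]

```text
time_s: 15.25
ee_pos: [0.4741, -0.1869, 0.1012]
eef_rot: [3.139, 0.002, 1.821]
force: [0.2, 0.0, -0.1]
grip_width: 0.0329
```

```bash
python3 meas.py w13; python3 - <<'E'
import cv2
im=cv2.imread('pics/w13.png'); cv2.imwrite('pics/w13y.png',cv2.resize(im[90:230,185:325],None,fx=4.2,fy=4.2,interpolation=cv2.INTER_CUBIC))
E
```

```text
t 15.3 tcp [ 0.4733 -0.186   0.0997] yaw 104.31 grip 0.0327 F [-0.8 -0.2 -0.3] q [-0.45  0.3   1.74 -0.    1.1  -0.7 ] tilt [ 1.2e-03 -6.0e-04 -1.0e+00]
regtop 5186 0.047666049735813495 ((0.468683660030365, -0.16955101490020752), (0.0559505932033062, 0.07937690615653992), 14.389388084411621) tool [ 0.0182 -0.0011  0.0531]
bar 940 0.07121919284576404 ((0.4686894118785858, -0.17054688930511475), (0.013558831065893173, 0.03403473272919655), 14.654152870178223) tool [ 0.0172 -0.0013  0.0311]
button 1557 [ 0.44848518 -0.09047066  0.03427925] tool [ 0.0999 -0.0011  0.0666]
crop 192 75
```

View pics/w13y.png

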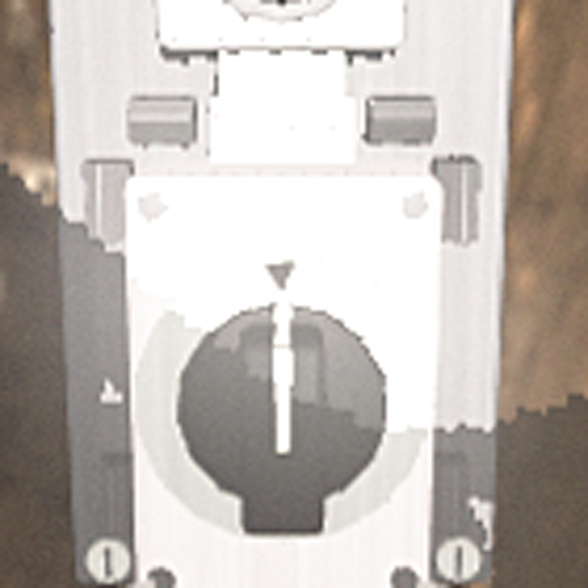

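```bash
python3 - <<'E'
from h import *
import pickle
c=pickle.load(open('w13.pkl','rb')); g=cv2.cvtColor(c['pixels'],cv2.COLOR_RGB2GRAY)
u,v,r=185+280/4.2,90+272/4.2,4
u0,v0=int(round(u))-r,int(round(v))-r; s=g[v0:v0+2*r+1,u0:u0+2*r+1].astype(float); w=np.clip(215-s,0,None); vv,uu=np.mgrid[:2*r+1,:2*r+1]
w[(vv>r+2)]=0
X=ray(c,(w*uu).sum()/w.sum()+u0,(w*vv).sum()/w.sum()+v0,.05)
for cen in ([.46868,-.16955],[.46869,-.17055]):
    d=X[:2]-cen; print(X.round(4),np.linalg.norm(d).round(4),np.degrees(np.arctan2(d[1],d[0])).round(2))
t=cam('top'); im=cv2.cvtColor(t['pixels'],cv2.COLOR_RGB2BGR); cv2.imwrite('pics/t13.png',cv2.resize(im[110:210,160:340],None,fx=4.4,fy=4.4,interpolation=cv2.INTER_CUBIC))
P=pts(c); b=np.hypot(P[...,0]-.4485,P[...,1]+.0903)<.008; print('button top z',np.percentile(P[b][:,2],[10,50,90]))
E
```

```text
[ 0.4625 -0.1465  0.05  ] 0.0238 104.94
[ 0.4625 -0.1465  0.05  ] 0.0248 104.37
button top z [0.03481905 0.03571494 0.03660886]
```

View pics/t13.png

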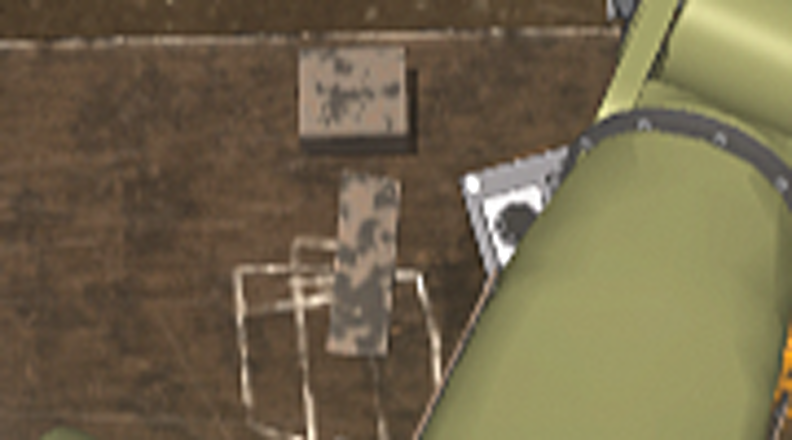

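The bar is at 104.65° and the arrow at 104.4–104.9°, so they match. The button top is at 35.7 mm (fully down) and the flat bar hasn't moved. The gripper is clear, so I'm handing in.

```bash
python3 -c "
from h import *
rep(); print(ctrl.hand_in())"
```

```text
t 15.35 tcp [ 0.4727 -0.1854  0.0988] yaw 104.33 grip 0.0331 F [ 0.4 -0.1 -0.5] q [-0.45  0.31  1.74  0.    1.1  -0.7 ] tilt [-3.e-04  2.e-04 -1.e+00]
the job is handed in; nothing more can be done
None
```

I gripped the small regulator across its body and set it in the holder with the tongue towards the clip. I then pressed the clip button down, turned the knob to the arrow, let go and backed off. The job was handed in at 15.4 s.

**Last checks:**
- **Seat:** the block top was about 48 mm above the bench, and the block lay in line with the holder. The tongue was between the front lugs, with the jaw over it.
- **Clip:** the button top was at 35.7 mm, against 36 mm expected fully down, and it stayed there. I felt no snap: the force read about zero each time I checked it, so the button's height is the evidence that it latched.
- **Knob:** the bar was at 104.65° and the arrow measured 104.4–104.9°, so they agree to within about 0.5°.
- **Flat bar and hex key:** the flat bar had not moved in the last top view. I never moved near the hex key, but I did not check it separately in the pictures.

**What disagreed:**
- **Fingertip position:** the real fingertips end about 14 mm behind the reported tool point, not 19 mm ahead as stated. Because of this, my first grasp closed above the block, beside the knob. I noticed the opening was wrong before lifting, opened the fingers and gripped again 32 mm lower. From then on I used the measured offset.
- **Effect on the knob:** the block had not moved after that first try. The knob may have turned by a degree or two, but that is within my measuring error and I set it again afterwards.

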